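# Pin the card encoder and hold its feed clutch down with the splined service key

## Robot

A 6-joint arm with a two-finger parallel gripper is mounted at the origin on the work surface. World frame = base frame: x ahead of the robot, y to its left, z up, the work surface at z = 0. Lengths are in m, angles in degrees, forces in N, time in s.
With the tool pointing down it reaches from about 0.325 to 0.85 m from the base axis. Payload 15.5 kg.
Tool frame: the origin (TCP) lies midway between the tips of the shut fingers; the grasp point (between the pads) lies 19 mm behind it (r.hold_point_z is the distance from the TCP to the grasp point, in m); z points along the fingers, y is the line along which they close (so a half turn about z gives the same grasp; the last joint's range is limited). The gripper opens to 91 mm and grips with 3 to 60 N. Pads are 32 mm wide; open, the fingers measure 118 mm over their backs; the gripper's body (76 mm by 178 mm) begins 60 mm behind the grasp point.
Start: joints at [57.611, 28.281, 77.091, -0, 74.628, -5.472], TCP at [0.283, 0.557, 0.214] pointing down, gripper open.
Joint ranges: [-166.48, 166.48], [-47.26, 123.95], [12.59, 153.08], [-70.14, 250.14], [6.76, 159.57], [-176.63, 176.63]. Speed limits (degrees/s): [108.29, 108.29, 147.25, 172.46, 172.46, 172.46].

## Interface

Orientations are given as a 3x3 rotation matrix whose columns are the frame's x, y, z axes.
In Python, from bench import r gives the robot as it stands. The module is installed in compiled form; this text tells all that it offers.
- The arm moves only by the tool apply_moves, never from a script. Its argument "motion" is a list of rows, each a list of 3 entries, a list of its own where there are three numbers: the turn, a rotation vector about the tool's x, y, z scaled (see below), then the shift along the tool's x, y, z scaled (see below), then the finger opening in mm, from 0 to 91.2. In form: [[[rx, ry, rz], [dx, dy, dz], fingers], ...]. A call has exactly 10 rows; each row shifts and turns the commanded pose from where the row before left it, along the tool's axes as they then stand; what a row does not reach is not made up. The controller multiplies each number of a shift by 300 mm and each number of a turn by 60 degrees. A row lasts 1/8 s, in which the tool goes at most 62.5 mm and 10.7 degrees, less where a joint would pass 70% of its speed; a pose out of reach is approached as far as the arm can. A call with a number of a shift or a turn outside -1 to 1 is refused whole. A call with a gripper value outside its range is refused whole. The fingers move at their own pace and stop on an object; "grip_force" is the grip in N (left out, the last holds). Time passes only in rows, so rows that do not move let the fingers close, or fill a call up. It gives the time, the measured TCP pose, the force, the opening and the grip force at its end, in the units of the state.
- r.state(): the state, without advancing time (a new reading comes with each control period).
- r.capture(name): name is "scene" or "top"; returns the picture (480x640x3 uint8, red, green, blue); there is no depth.
- r.camera_params(name): a dict with "camera_matrix" (3x3 intrinsics, pixels), "k1" (the pictures are not rectified: a ray, as slopes to the right and down, at radius r is drawn at 1 + k1 r^2 times it, then the intrinsics apply), "R" (3x3) and "t" (3): a world point X has camera coordinates R X + t. Camera axes: x right, y down, z forward; pixel columns grow to the right and rows downward; lengths in m; the calibration is good to about 2 mm. A picture is of the moment at which its call begins. camera_params takes no time and is no camera call.
- r.hand_in(): hands the job in; it is judged then, once.
The state is a dict: "time": time; "joints": joint angles; "dq": joint speeds; "joint_efforts": joint torques, N m; "position": TCP position; "tool_rot": TCP orientation; "wrist_force": force on the tool from outside, world axes, zero at the start; "torque": the same for the moment, N m; "finger_gap": finger opening in m; "grip_force": force on a finger pad.
Only numpy, scipy, OpenCV 4.12 (cv2) and the standard library are available. Lean on these libraries where they do the work, as an engineer would, in place of code of your own. Each camera call takes 0.05 s, during which the arm holds its last target. There are 200 camera calls.

## Task

A card is stuck in the white card encoder. First lock its swivel by dropping the yellow-headed pin all the way down through the encoder's lug and the base's lug and let go of it; then take the orange service key, turn it until its splines match the notches of the steel socket on top of the encoder, slide it fully home and finish still gripping the key and pressing it down, so that the red spring plunger inside stays pressed. Leave the bell, the stapler and the glass bowl where they are.

Things in the scene. Friction and masses are not known exactly. Their poses are not given: they have to be found in the camera images.
- swivel_base: dark steel base fixed to the counter: disc 116 mm across, 20 mm high, with a lug towards its -x side that carries the lower pin hole. Origin: centre of the disc's underside on the counter, on the swivel axis; z up. The encoder, white, 150 x 120 mm (x, y) and 60 mm high, sits on it from 22 to 82 mm above the counter
- encoder (a joint): swivel angle of the encoder on its base about the vertical (rad, counter-clockwise from above, 0 = pin holes in line; within 0.008 at the start); friction 0.2 N m, so it can be pushed round until it is pinned
- lug_hole (a point): centre of the mouth of the upper pin hole, on the top face of the encoder's grey lug, 32 mm above the counter, 107 mm from the swivel axis and 32 mm in front of the encoder's -x wall. Hole 13 mm across, through the 10 mm thick lug (46 x 40 mm); axes follow the encoder, z up
- base_hole (a point): centre of the mouth of the lower pin hole, 13 mm across, on the top face of the base's lug (10 mm thick) 18 mm above the counter, 4 mm under the encoder's lug; below the lug is 8 mm of free space
- pin: loose lock pin, 50 g: steel shank 10 mm across, 30 mm long, tip tapered; on it a yellow flange 22 mm across, 4 mm thick, and above that a yellow cylindrical grip 18 mm across, 30 mm tall. Origin: centre of the flange's underside; z up along the axis. Starts upright in the small hole of the rest. Home when the flange lies on the encoder's lug
- pin_tip (a point): lower end of the pin's shank, 30 mm below the pin's origin
- rest: fixed grey tool rest, 60 x 150 x 36 mm (x, y, z), with a 33 mm hole at its y = +38 mm for the key and a 14 mm hole at y = -38 mm for the pin. Origin: centre of its underside
- key: loose service key, 90 g: orange grip bar 36 mm (its x) by 16 mm (its y), 38 mm tall, on a black collar 40 mm across, 5 mm thick; a splined steel stem below (see key_tip). Origin: centre of the collar's underside, z up along the axis; the bar runs from 5 to 43 mm above it. Starts upright in the big hole of the rest, collar on the rest
- key_tip (a point): lower end of the key's nose, 26 mm below the key's origin. Stem: four splines along the key's +x, -x, +y, -y, 5 mm wide, out to 14 mm radius, from the collar to 18 mm below it (last 3 mm only 3 mm wide, as lead-in), on a round core 15 mm across with a tapered nose. Any of the four quarter turns fits the socket
- socket (a point): centre of the top face of the round steel drum (56 mm across), 86 mm above the counter, on the swivel axis; z up. Bore 18 mm across with notches along this frame's +x, -x, +y, -y, 7.5 mm wide, out to 16 mm radius, 40 mm deep. The key's nose enters 8 mm before its splines meet the notches (they pass within about 0.1 rad). Home when collar lies on drum: key's origin at this point
- drum (a joint): angle of the drum in the encoder about the vertical (rad, counter-clockwise from above, 0 = notches along the encoder's axes), anywhere within 0.6 at the start; stiff, 0.35 N m of friction. The socket's axes turn with it
- clutch (a joint): travel of the red spring plunger in the socket's bore (m, grows downward, 0 = up, at rest 20 mm below the drum's top). The key's nose presses it: 4 N at the start of its travel, 10 N at 0.006 with the key fully home; it springs back when the key is let go
- bell: chrome tap bell, 84 mm across, 53 mm high, a bystander; origin: centre of its underside
- stapler: black stapler, 140 x 36 x 58 mm, a bystander; origin: centre of its underside
- bowl: glass bowl, 120 mm across, 50 mm high, with a river stone in it, a bystander; origin: centre of its underside

How it is judged (in metres and radians):
On the way, in this order (a step that is already met when the one before it is completed fails the run):
1. the lock pin is fully down through both lugs and let go (horizontal distance between pin_tip and base_hole below 0.005 m and z of pin_tip in the frame of lug_hole below -0.027 m and angle between pin's own z axis and vertical below 0.15 rad and value of joint encoder between -0.06 and 0.06 rad and contact force between the fingers and pin below 0.1 N), for 0.2 s.
2. the key is meshed, home in the socket and holds the clutch plunger down (horizontal distance between key_tip and socket below 0.004 m and z of key_tip in the frame of socket below -0.0243 m and angle between key's own z axis and vertical below 0.12 rad and (angle between the x axis of key and the x axis of socket, either way round below 0.2 rad or angle between the x axis of key and the y axis of socket, either way round below 0.2 rad) and value of joint clutch above 0.0043 m), for 0.3 s.
At the end, for the whole second after the job is handed in: Pin upright through both lugs (flange within 3 mm, tip within 5 mm of the hole axis), swivel within 0.06 rad; key upright (0.12 rad), meshed (4 mm, 0.2 rad), collar within 1.7 mm of the drum, plunger pressed at least 4.3 mm, fingers still gripping the key (over 3 N) (all of step 2 and horizontal distance between pin_tip and base_hole below 0.005 m and z of pin_tip in the frame of lug_hole below -0.027 m and angle between pin's own z axis and vertical below 0.15 rad and value of joint encoder between -0.06 and 0.06 rad and contact force between the fingers and key above 3 N); the arm keeps its last pose, push and grip.
It fails at once if the bell is moved more than 30 mm (distance of bell from where it was at the start of the episode above 0.03 m).
It fails at once if the stapler is moved more than 30 mm (distance of stapler from where it was at the start of the episode above 0.03 m).
It fails at once if the bowl is moved more than 30 mm (distance of bowl from where it was at the start of the episode above 0.03 m).
It also fails if it takes over 64 s, if anything falls off the work surface, if the arm or the gripper's body presses on something with over 40 N, if the wrist force passes 120 N, or if a joint passes its speed limit or range.

## Working session

There is one attempt and no reset: what is moved stays moved. The work goes in short steps, Python scripts to look and compute and a tool call to move; the robot and the scene stay as the last step left them, time stands still between calls to the robot, and variables do not carry over. Pictures are saved under pics/ and viewed, at most 10 in all, crops included, and the job is handed in when it is done.

Besides the shell and the picture viewer there is one more tool, called by a JSON object that holds its "fn" and its "kwargs". apply_moves: Moves the arm, as the interface text tells. Shifts and turns lie within -1 to 1; 1 stands for 300 mm of shift or 60 degrees of turn. Its arguments: {"type":"object","properties":{"motion":{"type":"array","items":{"type":"array"}},"grip_force":{"type":"number"}},"required":["motion"]}

```bash
mkdir -p pics
python3 - <<'E'
from bench import r
import cv2
for n in("scene","top"):
    im=r.capture(n); cv2.imwrite(f"pics/{n}0.png",im[:,:,::-1]); p=r.camera_params(n); print(n,p)
s=r.state(); print(s)
E
```

```text
scene {'camera_matrix': array([[566.9094593 ,   0.        , 313.46089178],
       [  0.        , 566.9094593 , 230.58375152],
       [  0.        ,   0.        ,   1.        ]]), 'k1': -0.07118832673205726, 'R': array([[ 0.42701114,  0.90411485,  0.01542144],
       [ 0.69658082, -0.31802325, -0.64314569],
       [-0.57657319,  0.28537265, -0.76558854]]), 't': array([-0.28593516, -0.3569033 ,  1.30940905])}
top {'camera_matrix': array([[463.23108731,   0.        , 315.80523288],
       [  0.        , 463.23108731, 245.96912134],
       [  0.        ,   0.        ,   1.        ]]), 'k1': -0.11179270454163831, 'R': array([[ 0.10978594, -0.99395405, -0.00154494],
       [-0.9690463 , -0.10668873, -0.22263597],
       [ 0.2211251 ,  0.02593942, -0.97490042]]), 't': array([-0.04012453,  0.62916749,  0.6356692 ])}
{'time': 0.1, 'joints': array([ 5.76107797e+01,  2.83116235e+01,  7.71238517e+01,  6.79711645e-04,
        7.46278548e+01, -5.47023245e+00]), 'dq': array([-0.03894788, -0.14400877, -0.02889036, -0.00855543, -0.01006659,
       -0.02154639]), 'joint_efforts': array([ 2.84083042e-03, -8.80239058e+01, -3.82539082e+01,  7.06324680e-02,
        4.83241514e-02, -8.75756632e-05]), 'position': array([0.28275135, 0.55700067, 0.21339304]), 'tool_rot': array([[-8.91646082e-01,  4.52732705e-01, -6.01741358e-04],
       [ 4.52733090e-01,  8.91645607e-01, -9.27232831e-04],
       [ 1.16751411e-04, -1.09919175e-03, -9.99999389e-01]]), 'wrist_force': array([ 0.64487943, -1.29468614, -0.34338791]), 'torque': array([ 0.04217573,  0.01774169, -0.02885829]), 'grip_force': 0.0, 'finger_gap': 0.09130138413402791}
```

View pics/scene0.png

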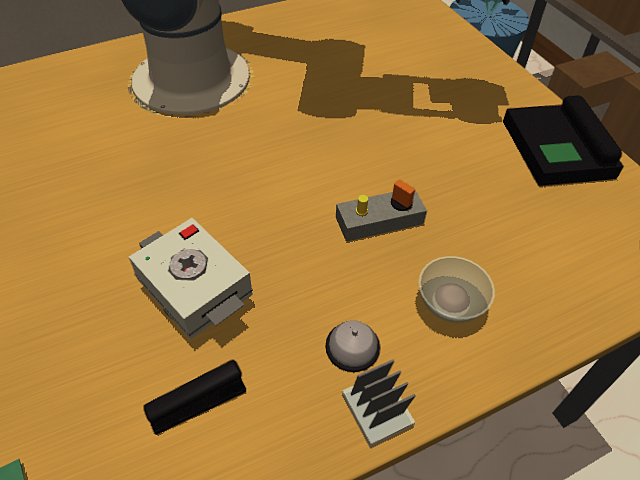

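View pics/top0.png

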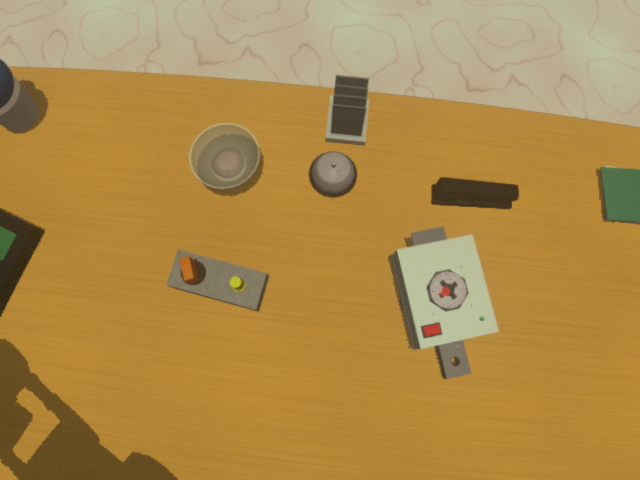

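The scene view shows the encoder at about (190,270), the rest at (380,215), the bell at (353,345), the stapler at (195,397) and the bowl at (456,290). In the top view the drum is at (447,290), the lug hole at (456,361), the pin at (237,283) and the key at (189,269).

```bash
cat > h.py <<'E'
import numpy as np, cv2
from bench import r
def ray(n,uv):
    p=r.camera_params(n);K=p["camera_matrix"];d=np.array([p["k1"],0,0,0,0.])
    q=cv2.undistortPoints(np.array([[uv]],float),K,d,None,None)[0,0]  # close start
    y=(np.array(uv,float)-K[:2,2])/K[0,0]; x=y.copy()
    for _ in range(30): x=y/(1+p["k1"]*(x@x))
    return -p["R"].T@p["t"], p["R"].T@np.array([x[0],x[1],1])
def onz(n,uv,z):
    c,d=ray(n,uv); return c+d*(z-c[2])/d[2]
def proj(n,X):
    p=r.camera_params(n);K=p["camera_matrix"];c=p["R"]@np.array(X)+p["t"];x=c[:2]/c[2];x=x*(1+p["k1"]*(x@x));return K[:2,:2]@x+K[:2,2]
def two(u1,u2):
    A=[];b=[]
    for n,u in(("top",u1),("scene",u2)):
        c,d=ray(n,u);d=d/np.linalg.norm(d);P=np.eye(3)-np.outer(d,d);A.append(P);b.append(P@c)
    return np.linalg.lstsq(np.vstack(A),np.hstack(b),rcond=None)[0]
def crop(im,x,y,w,h,k): return cv2.resize(im[y:y+h,x:x+w],None,fx=k,fy=k,interpolation=cv2.INTER_CUBIC)
def comps(im,lo,hi,amin=20):
    m=cv2.inRange(cv2.cvtColor(im,cv2.COLOR_RGB2HSV),lo,hi)
    n,l,s,c=cv2.connectedComponentsWithStats(m)
    return [(s[i].tolist(),c[i].round(1).tolist(),l==i) for i in range(1,n) if s[i,4]>=amin]
E
python3 - <<'E'
from h import *
t=cv2.imread("pics/top0.png")
a=crop(t,390,220,120,170,3.5); b=crop(t,150,230,130,90,2.9)
s=cv2.imread("pics/scene0.png"); c=crop(s,330,170,100,80,3.7)
H=595;out=np.zeros((595,800,3),np.uint8);out[:595,:420]=a[:595];out[:261,420:797]=b;out[265:561,420:790]=c
cv2.imwrite("pics/c0.png",out)
for n,im in(("top",t),("scene",s)):
    im=im[:,:,::-1].copy()
    print(n,"yel",[x[:2] for x in comps(im,(26,150,90),(34,255,255))])
    print(n,"org",[x[:2] for x in comps(im,(3,190,60),(12,255,255),40)])
    print(n,"wht",[x[:2] for x in comps(im,(20,0,150),(90,70,255),1000)])
    print(n,"red",[x[:2] for x in comps(im,(0,190,90),(2,255,255),5)])
E
```

```text
top yel [([230, 277, 15, 15, 133], [236.3, 283.5])]
top org []
top wht [([0, 0, 63, 31, 1086], [24.9, 10.3]), ([0, 0, 640, 127, 47150], [375.5, 44.3]), ([197, 55, 80, 27, 1119], [241.3, 70.1]), ([397, 235, 101, 114, 6399], [447.1, 289.7])]
top red []
scene yel [([358, 195, 10, 7, 56], [362.6, 198.1])]
scene org [([392, 180, 23, 27, 403], [402.8, 193.2])]
scene wht [([129, 218, 120, 101, 4994], [188.3, 268.5]), ([585, 356, 55, 68, 1307], [624.5, 393.7]), ([343, 386, 72, 57, 1093], [376.8, 419.0]), ([596, 418, 44, 38, 1072], [621.7, 433.8]), ([565, 447, 75, 33, 1421], [610.4, 468.0])]
scene red [([180, 225, 18, 13, 117], [188.6, 230.9])]
```

View pics/c0.png

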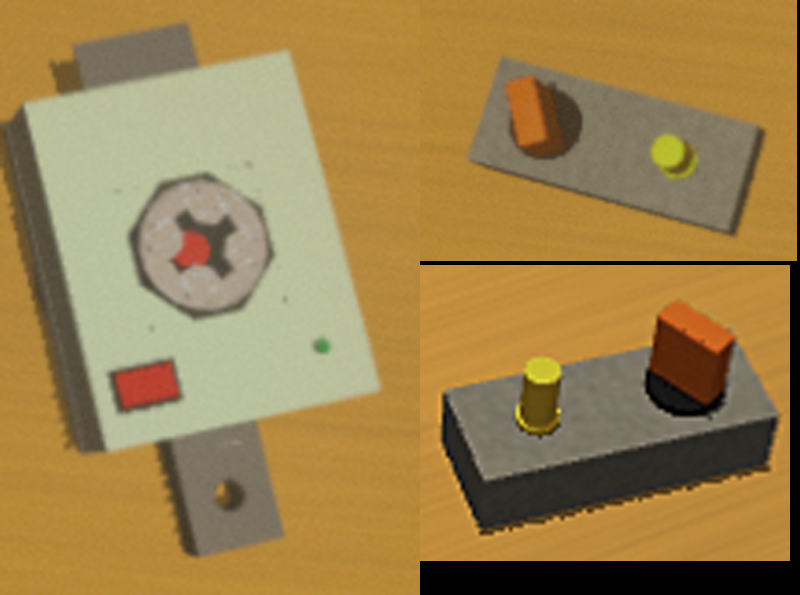

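The crop (3.5x, left) shows the drum mouth at about (447.9,290) and the lug hole at (455.4,361) in full-image pixels, with the notches roughly diagonal in the image. The right panels show the key's bar at about (187,267) and the pin's top at about (235,282).

Run:
```python
from h import *
t=cv2.imread("pics/top0.png")[:,:,::-1].copy(); s=cv2.imread("pics/scene0.png")[:,:,::-1].copy()
hsv=cv2.cvtColor(t,cv2.COLOR_RGB2HSV)
for uv in((184,260),(188,268),(447,268),(445,291),(452,285),(460,300),(447,312),(435,290),(236,282),(455,361),(448,350)): print(uv,hsv[uv[1],uv[0]],t[uv[1],uv[0]])
# encoder top corners z .082
m=np.zeros(t.shape[:2],np.uint8);m[220:390,380:520]=cv2.inRange(hsv,(25,15,150),(75,90,255))[220:390,380:520]
c=max(cv2.findContours(m,0,2)[0],key=cv2.contourArea)
W=np.array([onz("top",p[0],.082)[:2] for p in c])
rr=cv2.minAreaRect((W*1000).astype(np.float32));print("enc rect",rr)
# drum mouth: dark or red within radius of px
def four(n,cen,z,R0,im):
    pts=[];g=im.astype(int);
    for v in range(int(cen[1])-25,int(cen[1])+25):
        for u in range(int(cen[0])-25,int(cen[0])+25):
            p=onz(n,(u,v),z)[:2]; pts.append((*p,g[v,u].min()))
    return np.array(pts)
for n,im in(("top",t),("scene",s)):
    c0=onz("top",(447.9,290),.086)[:2]
    uv=proj(n,[*c0,.086]); P=four(n,uv,.086,.03,im)
    cen=c0.copy()
    for _ in range(8):
        d=P[:,:2]-cen;rad=np.hypot(*d.T);k=(rad<.0195)&(P[:,2]<95)
        cen=P[k,:2].mean(0)
    d=P[:,:2]-cen;rad=np.hypot(*d.T);k=(rad<.0195)&(rad>.009)&(P[:,2]<95)
    a=np.arctan2(d[k,1],d[k,0]);print(n,"socket",cen,k.sum(),"notch deg mod90",np.degrees(np.angle(np.exp(4j*a).mean()))/4,abs(np.exp(4j*a).mean()))
# key bar in both
for n,im in(("top",t),("scene",s)):
    h=cv2.cvtColor(im,cv2.COLOR_RGB2HSV)
    b=(170,240,50,60) if n=="top" else (385,172,40,45)
    sub=h[b[1]:b[1]+b[3],b[0]:b[0]+b[2]]
    m=((sub[:,:,0]<12)&(sub[:,:,1]>200)&(sub[:,:,2]>(140)))
    v,u=np.nonzero(m);W=np.array([onz(n,(x+b[0],y+b[1]),.079)[:2] for x,y in zip(u,v)])*1000
    print(n,"bar top",m.sum(),cv2.minAreaRect(W.astype(np.float32)),W.mean(0))
    h2=cv2.inRange(h,(26,150,90),(34,255,255)); 
    b=(225,270,25,25) if n=="top" else (350,185,25,35)
    sub=h[b[1]:b[1]+b[3],b[0]:b[0]+b[2]];print(n,"yel V hist",np.histogram(sub[:,:,2][(sub[:,:,0]>24)&(sub[:,:,0]<35)&(sub[:,:,1]>150)],8))
print("hole",onz("top",(455.4,361.1),.032))
# hole mask
g=t.astype(int);
b=(446,350,20,22);sub=t[b[1]:b[1]+b[3],b[0]:b[0]+b[2]].astype(int)
k=(sub[:,:,0]-sub[:,:,2]>45)|(sub.max(2)<70);print(k.astype(int))
v,u=np.nonzero(k)
```

```text
(184, 260) [ 14 211 186] [186 104  32]
(188, 268) [ 15 197 186] [186 112  42]
(447, 268) [ 34  46 187] [182 187 153]
(445, 291) [  3 175 186] [186  72  58]
(452, 285) [20 56 82] [82 76 64]
(460, 300) [ 17  48 170] [170 156 138]
(447, 312) [ 35  45 188] [182 188 155]
(435, 290) [ 20  35 175] [175 167 151]
(236, 282) [ 31 188 191] [186 191  50]
(455, 361) [ 19 126  93] [93 76 47]
(448, 350) [ 20  56 123] [123 114  96]
enc rect ((582.313232421875, -171.90802001953125), (150.71217346191406, 119.88859558105469), 17.659725189208984)
top socket [ 0.58243046 -0.17187217] 87 notch deg mod90 42.88954299285226 0.7794723751028356Traceback (most recent call last):
  File "<stdin>", line 19, in <module>
  File "<stdin>", line 15, in four
  File "h.py", line 10, in onz
    c,d=ray(n,uv); return c+d*(z-c[2])/d[2]
        ~~~^^^^^^
  File "h.py", line 4, in ray
    p=r.camera_params(n);K=p["camera_matrix"];d=np.array([p["k1"],0,0,0,0.])
ValueError: time passes only in moves, steps and waits
```

```bash
sed -i '3i from functools import lru_cache\n@lru_cache(None)\ndef cp(n): return r.camera_params(n)' h.py; sed -i 's/p=r.camera_params(n);/p=cp(n);/; /close start/d' h.py
python3 - <<'E'
from h import *
t=cv2.imread("pics/top0.png")[:,:,::-1].copy(); s=cv2.imread("pics/scene0.png")[:,:,::-1].copy()
for n,im in(("top",t),("scene",s)):
    h=cv2.cvtColor(im,cv2.COLOR_RGB2HSV).astype(int)
    c0=np.array([.5824,-.1719]);uv=proj(n,[*c0,.086]).astype(int)
    P=np.array([(*onz(n,(u,v),.086)[:2],im[v,u].min()) for v in range(uv[1]-22,uv[1]+22) for u in range(uv[0]-25,uv[0]+25)])
    cen=c0
    for _ in range(8):
        k=(np.hypot(*(P[:,:2]-cen).T)<.0195)&(P[:,2]<95); cen=P[k,:2].mean(0)
    d=P[:,:2]-cen;rad=np.hypot(*d.T);k=(rad<.0195)&(rad>.0095)&(P[:,2]<95);a=np.arctan2(d[k,1],d[k,0])
    print(n,"socket",cen,k.sum(),"notch",np.degrees(np.angle(np.exp(4j*a).mean()))/4,abs(np.exp(4j*a).mean()))
    b=(172,250,35,40) if n=="top" else (388,175,32,40)
    sub=h[b[1]:b[1]+b[3],b[0]:b[0]+b[2]]
    m=(sub[:,:,0]<12)&(sub[:,:,1]>190)&(sub[:,:,2]>(100 if n=="top" else 140))
    v,u=np.nonzero(m)
    W=np.array([onz(n,(x+b[0],y+b[1]),.079)[:2] for x,y in zip(u,v)])*1000
    print(n,"bar top",m.sum(),cv2.minAreaRect(W.astype(np.float32)),W.mean(0))
    print("V",np.sort(sub[:,:,2][(sub[:,:,0]<12)&(sub[:,:,1]>190)])[::25])
    b=(225,270,25,25) if n=="top" else (350,185,25,35)
    sub=h[b[1]:b[1]+b[3],b[0]:b[0]+b[2]]
    m=((sub[:,:,0]>25)&(sub[:,:,0]<36)&(sub[:,:,1]>140)&(sub[:,:,2]>165)).astype(np.uint8)
    _,l,st,c=cv2.connectedComponentsWithStats(m);i=1+st[1:,4].argmax()
    print(n,"pin",st[i],onz(n,c[i]+b[:2],.070))
    # hole and rest
b=(446,350,20,22);sub=t[b[1]:b[1]+b[3],b[0]:b[0]+b[2]].astype(int)
k=((sub[:,:,0]-sub[:,:,2]>38)|(sub.max(2)<75))
for q in k.astype(int): print(*q,sep='')
h=cv2.cvtColor(t,cv2.COLOR_RGB2HSV)
k=comps(t,(10,0,60),(30,110,160),300)
for x in k:
  if 150<x[1][0]<290 and 240<x[1][1]<330:
    c=cv2.findContours(x[2].astype(np.uint8),0,2)[0][0]
    W=np.array([onz("top",p[0],.036)[:2] for p in c])*1000
    print("rest",x[0],cv2.minAreaRect(W.astype(np.float32)))
E
```

```text
top socket [ 0.58243046 -0.17187217] 79 notch 42.481497947739214 0.7868908267629374Traceback (most recent call last):
  File "<stdin>", line 17, in <module>
cv2.error: OpenCV(4.12.0) /io/opencv/modules/imgproc/src/convhull.cpp:143: error: (-215:Assertion failed) total >= 0 && (depth == CV_32F || depth == CV_32S) in function 'convexHull'
```

Run:
```python
from h import *
t=cv2.imread("pics/top0.png")[:,:,::-1].copy(); s=cv2.imread("pics/scene0.png")[:,:,::-1].copy()
print(t[262:284:3,180:202:2].tolist())
for n,im in(("top",t),("scene",s)):
    h=cv2.cvtColor(im,cv2.COLOR_RGB2HSV).astype(int)
    if n=="scene":
        b=(388,175,32,40);sub=h[b[1]:b[1]+b[3],b[0]:b[0]+b[2]];m=(sub[:,:,0]<12)&(sub[:,:,1]>190)
        print("V",np.sort(sub[:,:,2][m])[::25])
        v,u=np.nonzero(m&(sub[:,:,2]>155));W=np.array([onz(n,(x+b[0],y+b[1]),.079)[:2] for x,y in zip(u,v)])*1000
        print(n,"bar top",len(u),cv2.minAreaRect(W.astype(np.float32)),W.mean(0))
    b=(225,270,25,25) if n=="top" else (350,185,25,35)
    sub=h[b[1]:b[1]+b[3],b[0]:b[0]+b[2]]
    m=((sub[:,:,0]>25)&(sub[:,:,0]<36)&(sub[:,:,1]>140)&(sub[:,:,2]>165)).astype(np.uint8)
    _,l,st,c=cv2.connectedComponentsWithStats(m);i=1+st[1:,4].argmax()
    print(n,"pin",st[i],onz(n,c[i]+b[:2],.070))
b=(446,350,20,22);sub=t[b[1]:b[1]+b[3],b[0]:b[0]+b[2]].astype(int)
k=((sub[:,:,0]-sub[:,:,2]>38)|(sub.max(2)<75))
for q in k.astype(int): print(*q,sep='')
for x in comps(t,(10,0,60),(30,110,160),300):
  if 150<x[1][0]<290 and 240<x[1][1]<330:
    c=max(cv2.findContours(x[2].astype(np.uint8),0,2)[0],key=len)
    W=np.array([onz("top",p[0],.036)[:2] for p in c])*1000
    print("rest",x[0],cv2.minAreaRect(W.astype(np.float32)))
```

```text
[[[165, 104, 56], [184, 104, 29], [188, 107, 35], [186, 107, 33], [187, 108, 37], [142, 76, 26], [95, 58, 31], [95, 59, 27], [71, 56, 36], [75, 61, 45], [97, 87, 66]], [[151, 110, 78], [185, 107, 33], [185, 108, 36], [187, 107, 36], [187, 110, 40], [174, 96, 35], [97, 59, 25], [93, 57, 23], [76, 52, 21], [70, 56, 39], [71, 58, 42]], [[126, 109, 86], [181, 101, 32], [185, 106, 29], [187, 109, 36], [186, 112, 42], [184, 108, 37], [113, 64, 21], [95, 59, 33], [86, 55, 23], [68, 55, 37], [67, 55, 36]], [[116, 107, 85], [155, 91, 27], [185, 106, 33], [185, 108, 34], [186, 111, 39], [188, 115, 43], [141, 78, 32], [95, 59, 31], [94, 59, 30], [69, 52, 34], [69, 53, 37]], [[112, 102, 83], [129, 78, 36], [185, 106, 34], [188, 112, 41], [188, 114, 43], [186, 113, 41], [173, 97, 32], [96, 61, 29], [92, 56, 23], [75, 51, 29], [66, 54, 37]], [[130, 120, 99], [91, 70, 46], [183, 106, 37], [184, 108, 34], [187, 112, 39], [185, 112, 39], [178, 101, 34], [109, 65, 32], [93, 54, 20], [82, 54, 25], [70, 52, 30]], [[132, 122, 98], [117, 108, 85], [124, 75, 39], [125, 72, 34], [108, 61, 21], [100, 63, 33]
[... 457 characters left out ...]
08610725402832) [579.956807   216.51454261]
scene pin [ 8 10 10  7 53] [0.56185395 0.14307271 0.07      ]
00000000000000000001
00000000000000000001
00000000000000000001
00000000000000000000
00000000000000000000
00000000000000000000
00000000000000000000
00000001000000000000
00000011100000000000
00000111101100000000
00000111111100000000
00000111111110000000
00000111111110000000
00000011111110000000
00000011111100000000
00000000000000000000
00000000000000000000
00000000000000000000
00000000000000000000
00000000000000000000
00000000000000000000
00000000000000000000
rest [167, 250, 100, 60, 2878] ((566.6245727539062, 180.20054626464844), (152.65060424804688, 60.71927261352539), 81.34172821044922)
```

Run:
```python
from h import *
t=cv2.imread("pics/top0.png")[:,:,::-1].copy(); s=cv2.imread("pics/scene0.png")[:,:,::-1].copy()
b=(172,250,35,40);sub=t[250:290,172:207].astype(int)
m=((sub[:,:,0]-sub[:,:,2]>110)&(sub[:,:,0]>145)).astype(np.uint8)
_,l,st,c=cv2.connectedComponentsWithStats(m);print(st)
# choose component containing (188,268)
i=l[18,16];v,u=np.nonzero(l==i)
W=np.array([onz("top",(x+172,y+250),.079)[:2] for x,y in zip(u,v)])*1000
print("bar",cv2.minAreaRect(W.astype(np.float32)),W.mean(0));e=np.linalg.eigh(np.cov(W.T));print(np.sqrt(12*e[0]),np.degrees(np.arctan2(*e[1][::-1,1])))
print("hole",onz("top",(454.75,361.2),.032),proj("scene",(.4804,-.2043,.032)),proj("top",(.4804,-.2043,.032)))
print("scene drum",onz("scene",(188,264),.086))
h=cv2.cvtColor(s,cv2.COLOR_RGB2HSV)
m=np.zeros(h.shape[:2],np.uint8);m[210:330,120:260]=cv2.inRange(s,(135,135,110),(255,255,255))[210:330,120:260]
c=max(cv2.findContours(cv2.morphologyEx(m,2,np.ones((3,3))),0,2)[0],key=cv2.contourArea)
W=np.array([onz("scene",p[0],.082)[:2] for p in c])*1000;print(cv2.minAreaRect(W.astype(np.float32)))
for n,im in (("scene",s),("top",t)):
    uv=proj(n,(.5824,-.1719,.086)).astype(int)
    P=np.array([(*onz(n,(u,v),.086)[:2],im[v,u].min()) for v in range(uv[1]-22,uv[1]+22) for u in range(uv[0]-25,uv[0]+25)])
    for th in(80,95,110):
        cen=np.array([.5824,-.1719])
        for _ in range(8):
            k=(np.hypot(*(P[:,:2]-cen).T)<.0195)&(P[:,2]<th); cen=P[k,:2].mean(0)
        d=P[:,:2]-cen;rad=np.hypot(*d.T);k=(rad<.0195)&(rad>.0095)&(P[:,2]<th);a=np.arctan2(d[k,1],d[k,0])
        print(n,th,cen,k.sum(),np.degrees(np.angle(np.exp(4j*a).mean()))/4,abs(np.exp(4j*a).mean()))
```

```text
[[   0    0   35   40 1066]
 [   0    0    5   14   40]
 [  14    0   21    6   75]
 [   8    7   13   23  213]
 [   0   38    5    2    6]]
bar ((572.972900390625, 219.0262908935547), (34.57750701904297, 14.518321990966797), 21.044178009033203) [572.80673078 219.12244158]
[14.42001174 34.29999701] -158.36085351785522
hole [ 0.4800765  -0.20405326  0.032     ] [156.13380629 243.71864327] [454.91817242 361.00399458]
scene drum [ 0.58583421 -0.17236415  0.086     ]
((582.85693359375, -172.43336486816406), (150.48208618164062, 120.48515319824219), 17.708040237426758)
scene 80 [ 0.58298983 -0.17241304] 61 43.11550828378436 0.7827335129954275
scene 95 [ 0.58317035 -0.17264194] 68 42.57604694431543 0.7616926477778693
scene 110 [ 0.58301826 -0.17252065] 76 43.185973651436 0.7361584821394953
top 80 [ 0.58237272 -0.17184724] 60 42.03147275731252 0.8283153743445413
top 95 [ 0.58243046 -0.17187217] 79 42.481497947739214 0.7868908267629374
top 110 [ 0.5823905  -0.17175956] 100 41.958782260599364 0.7083149449953791
```

{"fn": "apply_moves", "kwargs": {"motion": [[[0, 0, 0.174], [0, 0, 0], 45], [[0, 0, 0.174], [0, 0, 0], 45], [[0, 0, 0.174], [0, 0, 0], 45], [[0, 0, 0.174], [0, 0, 0], 45], [[0, 0, 0.174], [0, 0, 0], 45], [[0, 0, 0.174], [0, 0, 0], 45], [[0, 0, 0.174], [0, 0, 0], 45], [[0, 0, 0.174], [0, 0, 0], 45], [[0, 0, 0.174], [0, 0, 0], 45], [[0, 0, 0.174], [0, 0, 0], 45]], "grip_force": 20}}

```text
time: 1.35
position: [0.2828, 0.5571, 0.2136]
tool_rot: [[0.665, 0.747, -0.0], [0.747, -0.665, -0.001], [-0.001, 0.0, -1.0]]
wrist_force: [-0.4, -0.4, 0.6]
finger_gap: 0.0452
grip_force: 0.0
```

```bash
cat >> h.py <<'E'
def go(target,yaw,rows=1):
    """print state and the shift (tool units, per row) to a TCP target, and turn units to yaw"""
    s=r.state();R=s["tool_rot"];p=s["position"];y=np.degrees(np.arctan2(R[1,1],R[0,1]))
    a=np.radians(yaw);T=np.array([[-np.sin(a),np.cos(a),0],[np.cos(a),np.sin(a),0],[0,0,-1]]).T
    d=T.T@(np.array(target)-p)/.3
    print("t",round(s["time"],2),"p",(p*1000).round(1),"yaw",y.round(2),"tilt",np.degrees(np.arccos(-R[2,2])).round(2),"F",s["wrist_force"].round(1),"T",s["torque"].round(2),"gap",round(s["finger_gap"]*1000,1),"grip",round(s["grip_force"],1))
    print("shift total",d.round(4),"per row",(d/rows).round(4),"turn z",round(-(((yaw-y+180)%360)-180)/60,4))
E
python3 -c "
from h import *
go((.5618,.1438,.11),-72.3,7)"
```

```text
t 1.35 p [282.8 557.1 213.6] yaw -41.66 tilt 0.04 F [-0.4 -0.4  0.6] T [-0.04  0.07 -0.04] gap 45.2 grip 0.0
shift total [0.467  1.5952 0.3453] per row [0.0667 0.2279 0.0493] turn z 0.5106
```

{"fn": "apply_moves", "kwargs": {"motion": [[[0, 0, 0.17], [0, 0, 0], 45], [[0, 0, 0.17], [0, 0, 0], 45], [[0, 0, 0.17], [0, 0, 0], 45], [[0, 0, 0], [0.052, 0.178, 0], 45], [[0, 0, 0], [0.052, 0.178, 0], 45], [[0, 0, 0], [0.052, 0.178, 0], 45], [[0, 0, 0], [0.052, 0.178, 0], 45], [[0, 0, 0], [0.052, 0.178, 0], 45], [[0, 0, 0], [0.052, 0.178, 0.05], 45], [[0, 0, 0], [0.052, 0.178, 0.05], 45]]}}

```text
time: 2.6
position: [0.5036, 0.2342, 0.1835]
tool_rot: [[0.951, 0.31, 0.0], [0.31, -0.951, 0.0], [0.0, -0.0, -1.0]]
wrist_force: [1.6, 1.0, -0.4]
finger_gap: 0.0448
grip_force: 0.0
```

```bash
python3 -c "
from h import *
go((.5618,.1438,.08),-72.3,4)"
```

```text
t 2.6 p [503.6 234.2 183.5] yaw -71.91 tilt 0.01 F [ 1.6  1.  -0.4] T [-0.04  0.1   0.03] gap 44.8 grip 0.0
shift total [0.0933 0.3462 0.3451] per row [0.0233 0.0865 0.0863] turn z 0.0065
```

{"fn": "apply_moves", "kwargs": {"motion": [[[0, 0, 0.006], [0.031, 0.115, 0.05], 45], [[0, 0, 0], [0.031, 0.115, 0.05], 45], [[0, 0, 0], [0.031, 0.115, 0.05], 45], [[0, 0, 0], [0, 0, 0.06], 45], [[0, 0, 0], [0, 0, 0.06], 45], [[0, 0, 0], [0, 0, 0], 45], [[0, 0, 0], [0, 0, 0], 45], [[0, 0, 0], [0, 0, 0], 45], [[0, 0, 0], [0, 0, 0], 45], [[0, 0, 0], [0, 0, 0], 45]]}}

```text
time: 3.85
position: [0.5611, 0.1459, 0.1032]
tool_rot: [[0.953, 0.305, 0.0], [0.305, -0.953, 0.0], [0.0, 0.0, -1.0]]
wrist_force: [-0.0, 0.3, -1.2]
finger_gap: 0.0452
grip_force: 0.0
```

```bash
python3 -c "
from h import *
go((.5618,.1438,.043),-72.3,4)"
```

```text
t 3.85 p [561.1 145.9 103.2] yaw -72.27 tilt 0.02 F [-0.   0.3 -1.2] T [-0.05  0.1   0.03] gap 45.2 grip 0.0
shift total [-0.      0.0075  0.2006] per row [-0.      0.0019  0.0502] turn z 0.0005
```

{"fn": "apply_moves", "kwargs": {"motion": [[[0, 0, 0], [0, 0.0075, 0.05], 45], [[0, 0, 0], [0, 0, 0.05], 45], [[0, 0, 0], [0, 0, 0.05], 45], [[0, 0, 0], [0, 0, 0.05], 45], [[0, 0, 0], [0, 0, 0], 45], [[0, 0, 0], [0, 0, 0], 10], [[0, 0, 0], [0, 0, 0], 10], [[0, 0, 0], [0, 0, 0], 10], [[0, 0, 0], [0, 0, 0], 10], [[0, 0, 0], [0, 0, 0], 10]]}}

```text
time: 5.1
position: [0.562, 0.1438, 0.0433]
tool_rot: [[0.953, 0.304, 0.001], [0.304, -0.953, 0.0], [0.001, 0.0, -1.0]]
wrist_force: [-0.8, 0.2, 6.4]
finger_gap: 0.0176
grip_force: 20.0
```

```bash
python3 -c "
from h import *
go((.5618,.1438,.143),-72.3,4)"
```

```text
t 5.1 p [562.  143.8  43.3] yaw -72.28 tilt 0.04 F [-0.8  0.2  6.4] T [-0.03  0.2   0.01] gap 17.6 grip 20.0
shift total [-7.000e-04 -2.000e-04 -3.323e-01] per row [-0.0002 -0.0001 -0.0831] turn z 0.0004
```

{"fn": "apply_moves", "kwargs": {"motion": [[[0, 0, 0], [0, 0, -0.06], 10], [[0, 0, 0], [0, 0, -0.1], 10], [[0, 0, 0], [0, 0, -0.1], 10], [[0, 0, 0], [0, 0, -0.1], 10], [[0, 0, 0], [-0.08, 0.13, 0], 10], [[0, 0, 0], [-0.1, 0.17, 0], 10], [[0, 0, 0], [-0.1, 0.17, 0], 10], [[0, 0, 0], [-0.1, 0.17, 0], 10], [[0, 0, 0], [-0.1, 0.17, 0], 10], [[0, 0, 0], [-0.08, 0.13, 0], 10]]}}

```text
time: 6.35
position: [0.4867, -0.1782, 0.151]
tool_rot: [[0.953, 0.304, 0.0], [0.304, -0.953, -0.0], [0.0, 0.0, -1.0]]
wrist_force: [0.3, 2.0, 0.1]
finger_gap: 0.0177
grip_force: 20.0
```

```bash
python3 -c "
from h import *
go((.4805,-.2043,.085),-72.3,4)"
```

```text
t 6.35 p [ 486.7 -178.2  151. ] yaw -72.33 tilt 0.01 F [0.3 2.  0.1] T [-0.01  0.11  0.01] gap 17.7 grip 20.0
shift total [-0.0463  0.0766  0.2199] per row [-0.0116  0.0191  0.055 ] turn z -0.0005
```

{"fn": "apply_moves", "kwargs": {"motion": [[[0, 0, 0], [-0.052, 0.083, 0], 10], [[0, 0, 0], [0, 0, 0], 10], [[0, 0, 0], [0, 0, 0.06], 10], [[0, 0, 0], [0, 0, 0.08], 10], [[0, 0, 0], [0, 0, 0.08], 10], [[0, 0, 0], [0, 0, 0], 10], [[0, 0, 0], [0, 0, 0], 10], [[0, 0, 0], [0, 0, 0], 10], [[0, 0, 0], [0, 0, 0], 10], [[0, 0, 0], [0, 0, 0], 10]]}}

```text
time: 7.6
position: [0.4804, -0.2046, 0.0852]
tool_rot: [[0.953, 0.304, 0.0], [0.304, -0.953, -0.0], [0.0, 0.0, -1.0]]
wrist_force: [-0.2, -0.2, -0.2]
finger_gap: 0.0177
grip_force: 20.0
```

Run:
```python
from h import *
go((.4805,-.2043,.085),-72.3,4)
a=r.capture("top")[:,:,::-1];b=r.capture("scene")[:,:,::-1]
cv2.imwrite("pics/t1.png",a);cv2.imwrite("pics/s1.png",b)
cv2.imwrite("pics/c1.png",np.hstack([crop(a,420,310,80,100,5),crop(b,110,190,80,100,5)]))
```

```text
t 7.6 p [ 480.4 -204.6   85.2] yaw -72.28 tilt 0.03 F [-0.2 -0.2 -0.2] T [-0.08  0.15  0.03] gap 17.7 grip 20.0
shift total [ 0.0006 -0.0007  0.0008] per row [ 0.0002 -0.0002  0.0002] turn z 0.0003
```

View pics/c1.png

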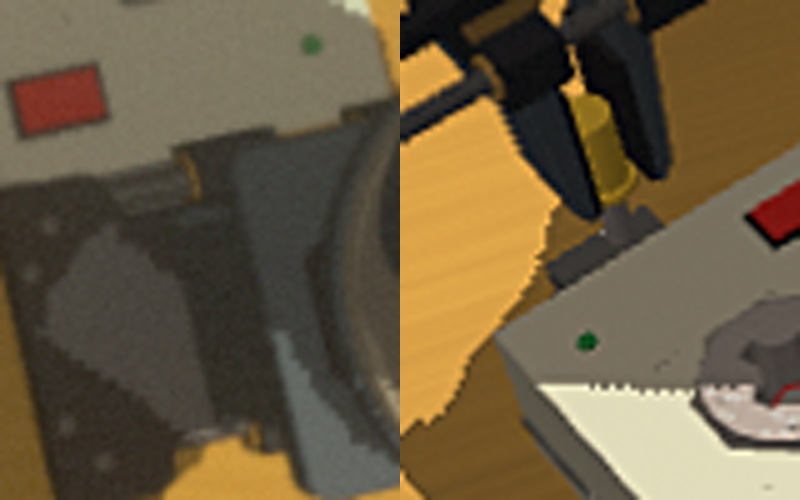

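The crop shows the pin gripped upright above the lug, with its shank just above the hole at about (153,233) in the scene view.

{"fn": "apply_moves", "kwargs": {"motion": [[[0, 0, 0], [0, 0, 0.03], 10], [[0, 0, 0], [0, 0, 0.02], 10], [[0, 0, 0], [0, 0, 0.01], 10], [[0, 0, 0], [0, 0, 0.01], 10], [[0, 0, 0], [0, 0, 0.01], 10], [[0, 0, 0], [0, 0, 0], 10], [[0, 0, 0], [0, 0, 0], 10], [[0, 0, 0], [0, 0, 0], 10], [[0, 0, 0], [0, 0, 0], 10], [[0, 0, 0], [0, 0, 0], 10]]}}

```text
time: 8.95
position: [0.4803, -0.2045, 0.061]
tool_rot: [[0.953, 0.304, 0.0], [0.304, -0.953, -0.0], [0.0, 0.0, -1.0]]
wrist_force: [0.1, 1.1, 0.4]
finger_gap: 0.0177
grip_force: 20.0
```

Run:
```python
from h import *
go((.4805,-.2043,.085),-72.3,4)
```

```text
t 8.95 p [ 480.3 -204.5   61. ] yaw -72.28 tilt 0.01 F [0.1 1.1 0.4] T [-0.05  0.15  0.06] gap 17.7 grip 20.0
shift total [ 0.0009 -0.0005 -0.08  ] per row [ 0.0002 -0.0001 -0.02  ] turn z 0.0004
```

{"fn": "apply_moves", "kwargs": {"motion": [[[0, 0, 0], [0, 0, 0.01], 10], [[0, 0, 0], [0, 0, 0.01], 10], [[0, 0, 0], [0, 0, 0.01], 10], [[0, 0, 0], [0, 0, 0.01], 10], [[0, 0, 0], [0, 0, 0.01], 10], [[0, 0, 0], [0, 0, 0.01], 10], [[0, 0, 0], [0, 0, 0.008], 10], [[0, 0, 0], [0, 0, 0], 10], [[0, 0, 0], [0, 0, 0], 10], [[0, 0, 0], [0, 0, 0], 10]]}}

```text
time: 10.2
position: [0.4803, -0.2045, 0.0406]
tool_rot: [[0.953, 0.304, 0.0], [0.304, -0.953, -0.0], [0.0, 0.0, -1.0]]
wrist_force: [-0.5, 0.6, -0.3]
finger_gap: 0.0172
grip_force: 20.0
```

Run:
```python
from h import *
go((.4805,-.2043,.039),-72.3,4)
```

```text
t 10.2 p [ 480.3 -204.5   40.6] yaw -72.28 tilt 0.01 F [-0.5  0.6 -0.3] T [-0.06  0.13 -0.01] gap 17.2 grip 20.0
shift total [ 0.0008 -0.0005  0.0054] per row [ 0.0002 -0.0001  0.0013] turn z 0.0004
```

{"fn": "apply_moves", "kwargs": {"motion": [[[0, 0, 0], [0, 0, 0.004], 10], [[0, 0, 0], [0, 0, 0], 10], [[0, 0, 0], [0, 0, 0], 45], [[0, 0, 0], [0, 0, 0], 45], [[0, 0, 0], [0, 0, 0], 45], [[0, 0, 0], [0, 0, 0], 45], [[0, 0, 0], [0, 0, -0.05], 45], [[0, 0, 0], [0, 0, -0.12], 45], [[0, 0, 0], [0, 0, -0.15], 45], [[0, 0, 0], [0, 0, -0.15], 45]]}}

```text
time: 11.45
position: [0.4801, -0.2044, 0.1828]
tool_rot: [[0.953, 0.304, 0.0], [0.304, -0.953, -0.0], [0.0, 0.0, -1.0]]
wrist_force: [0.2, 0.9, -0.1]
finger_gap: 0.0444
grip_force: 0.0
```

Run:
```python
from h import *
go((.5729,.2188,.15),-68.7,9)
b=r.capture("scene")[:,:,::-1]
cv2.imwrite("pics/s2.png",b)
cv2.imwrite("pics/c2.png",crop(b,110,190,110,100,5))
```

```text
t 11.45 p [ 480.1 -204.4  182.8] yaw -72.28 tilt 0.03 F [ 0.2  0.9 -0.1] T [-0.05  0.16  0.03] gap 44.4 grip 0.0
shift total [ 0.8007 -1.2018  0.1092] per row [ 0.089  -0.1335  0.0121] turn z -0.0597
```

View pics/c2.png

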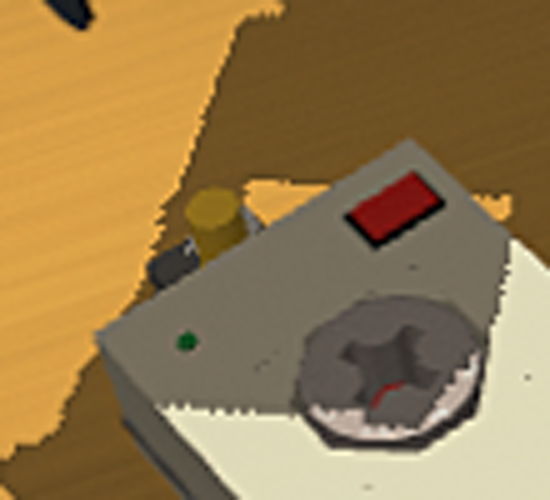

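The crop shows the pin standing upright in the lug, with its yellow top at about (152.6,231.4) in the scene view.

{"fn": "apply_moves", "kwargs": {"motion": [[[0, 0, -0.06], [0, 0, 0], 45], [[0, 0, 0], [0.06, -0.09, 0], 45], [[0, 0, 0], [0.1, -0.15, 0], 45], [[0, 0, 0], [0.11, -0.165, 0], 45], [[0, 0, 0], [0.11, -0.165, 0], 45], [[0, 0, 0], [0.11, -0.165, 0], 45], [[0, 0, 0], [0.11, -0.165, 0], 45], [[0, 0, 0], [0.1, -0.15, 0], 45], [[0, 0, 0], [0.08, -0.12, 0], 45], [[0, 0, 0], [0, 0, 0], 45]]}}

```text
time: 12.75
position: [0.5708, 0.2104, 0.1809]
tool_rot: [[0.93, 0.367, 0.001], [0.367, -0.93, 0.001], [0.001, -0.0, -1.0]]
wrist_force: [-0.1, -0.8, 0.1]
finger_gap: 0.045
grip_force: 0.0
```

Run:
```python
from h import *
print(proj("scene",(.4803,-.2045,.066)),proj("scene",(.4803,-.2045,.069)))
go((.5729,.2188,.10),-68.7,4)
```

```text
[151.92655227 230.73789932] [151.55661119 229.55799763]
t 12.75 p [570.8 210.4 180.9] yaw -68.5 tilt 0.07 F [-0.1 -0.8  0.1] T [-0.07  0.15 -0.07] gap 45.0 grip 0.0
shift total [ 0.0168 -0.0236  0.2697] per row [ 0.0042 -0.0059  0.0674] turn z 0.0033
```

Pin seated per projection. Descend onto the key.

{"fn": "apply_moves", "kwargs": {"motion": [[[0, 0, 0.003], [0.017, -0.024, 0], 45], [[0, 0, 0], [0, 0, 0.08], 45], [[0, 0, 0], [0, 0, 0.12], 45], [[0, 0, 0], [0, 0, 0.12], 45], [[0, 0, 0], [0, 0, 0.08], 45], [[0, 0, 0], [0, 0, 0.048], 45], [[0, 0, 0], [0, 0, 0], 45], [[0, 0, 0], [0, 0, 0], 45], [[0, 0, 0], [0, 0, 0], 45], [[0, 0, 0], [0, 0, 0], 45]]}}

```text
time: 14.0
position: [0.573, 0.2162, 0.0465]
tool_rot: [[0.933, 0.361, 0.001], [0.361, -0.933, 0.0], [0.001, 0.0, -1.0]]
wrist_force: [0.5, -0.5, -0.3]
finger_gap: 0.045
grip_force: 0.0
```

Run:
```python
from h import *
go((.5729,.2188,.0455),-68.7,1)
```

```text
t 14.0 p [573.  216.2  46.5] yaw -68.85 tilt 0.05 F [ 0.5 -0.5 -0.3] T [-0.03  0.18 -0.01] gap 45.0 grip 0.0
shift total [ 0.0027 -0.0081  0.0035] per row [ 0.0027 -0.0081  0.0035] turn z -0.0026
```

{"fn": "apply_moves", "kwargs": {"motion": [[[0, 0, -0.002], [0.002, -0.008, 0.003], 45], [[0, 0, 0], [0, 0, 0], 45], [[0, 0, 0], [0, 0, 0], 5], [[0, 0, 0], [0, 0, 0], 5], [[0, 0, 0], [0, 0, 0], 5], [[0, 0, 0], [0, 0, 0], 5], [[0, 0, 0], [0, 0, 0], 5], [[0, 0, 0], [0, 0, -0.03], 5], [[0, 0, 0], [0, 0, -0.1], 5], [[0, 0, 0], [0, 0, -0.12], 5]], "grip_force": 45}}

```text
time: 15.25
position: [0.572, 0.2184, 0.1209]
tool_rot: [[0.932, 0.363, -0.001], [0.363, -0.932, -0.0], [-0.001, -0.0, -1.0]]
wrist_force: [-0.6, -0.3, -1.0]
finger_gap: 0.0156
grip_force: 45.0
```

Run:
```python
from h import *
go((.5827,-.1721,.17),-47.5,1)
```

```text
t 15.25 p [572.  218.4 120.9] yaw -68.74 tilt 0.06 F [-0.6 -0.3 -1. ] T [-0.04  0.16  0.02] gap 15.6 grip 45.0
shift total [-0.8533  0.9838 -0.1636] per row [-0.8533  0.9838 -0.1636] turn z -0.3539
```

{"fn": "apply_moves", "kwargs": {"motion": [[[0, 0, 0], [0, 0, -0.16], 5], [[0, 0, -0.177], [0, 0, 0], 5], [[0, 0, -0.177], [0, 0, 0], 5], [[0, 0, 0], [-0.08, 0.09, 0], 5], [[0, 0, 0], [-0.14, 0.16, 0], 5], [[0, 0, 0], [-0.14, 0.16, 0], 5], [[0, 0, 0], [-0.14, 0.16, 0], 5], [[0, 0, 0], [-0.14, 0.16, 0], 5], [[0, 0, 0], [-0.13, 0.15, 0], 5], [[0, 0, 0], [-0.08, 0.09, 0], 5]]}}

```text
time: 16.5
position: [0.5807, -0.1659, 0.1687]
tool_rot: [[0.738, 0.674, 0.001], [0.674, -0.738, -0.0], [0.0, 0.001, -1.0]]
wrist_force: [-0.4, 0.5, -1.3]
finger_gap: 0.0159
grip_force: 45.0
```

Run:
```python
from h import *
go((.5827,-.1721,.135),-47.5,1)
```

```text
t 16.5 p [ 580.7 -165.9  168.7] yaw -47.6 tilt 0.04 F [-0.4  0.5 -1.3] T [-0.07  0.14  0.03] gap 15.9 grip 45.0
shift total [-0.009   0.0196  0.1122] per row [-0.009   0.0196  0.1122] turn z -0.0017
```

{"fn": "apply_moves", "kwargs": {"motion": [[[0, 0, 0], [-0.003, 0.014, 0], 5], [[0, 0, 0], [0, 0, 0.05], 5], [[0, 0, 0], [0, 0, 0.06], 5], [[0, 0, 0], [0, 0, 0], 5], [[0, 0, 0], [0, 0, 0], 5], [[0, 0, 0], [0, 0, 0], 5], [[0, 0, 0], [0, 0, 0], 5], [[0, 0, 0], [0, 0, 0], 5], [[0, 0, 0], [0, 0, 0], 5], [[0, 0, 0], [0, 0, 0], 5]]}}

```text
time: 17.75
position: [0.5831, -0.1669, 0.135]
tool_rot: [[0.737, 0.676, 0.0], [0.676, -0.737, -0.0], [0.0, 0.0, -1.0]]
wrist_force: [-1.0, 0.4, -1.3]
finger_gap: 0.0157
grip_force: 45.0
```

Run:
```python
from h import *
go((.5827,-.1721,.135),-47.5,1)
a=r.capture("top")[:,:,::-1];b=r.capture("scene")[:,:,::-1]
cv2.imwrite("pics/t3.png",a);cv2.imwrite("pics/s3.png",b)
cv2.imwrite("pics/c3.png",np.hstack([crop(a,400,230,100,120,4),crop(b,140,190,100,120,4)]))
for z in(.0995,.1255,.086):print(proj("top",(.5827,-.1721,z)).round(1),proj("scene",(.5827,-.1721,z)).round(1))
```

```text
t 17.75 p [ 583.1 -166.9  135. ] yaw -47.5 tilt 0.0 F [-1.   0.4 -1.3] T [-0.08  0.1   0.  ] gap 15.7 grip 45.0
shift total [-0.0127  0.012   0.0002] per row [-0.0127  0.012   0.0002] turn z 0.0
[450.4 287.9] [186.2 257. ]
[455.7 285.4] [183.4 246.3]
[447.9 289.2] [187.6 262.4]
```

View pics/c3.png

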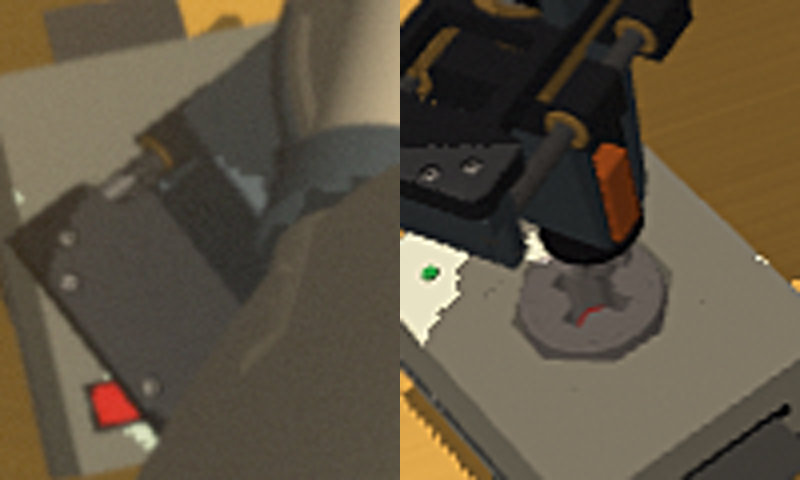

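The crop shows the key's collar (scene ≈ (187.6,250)) above the drum (≈ (187,264)). The TCP is still about 5 mm off target in y, so I shift it and measure the collar.

{"fn": "apply_moves", "kwargs": {"motion": [[[0, 0, 0], [-0.0127, 0.012, 0], 5], [[0, 0, 0], [0, 0, 0], 5], [[0, 0, 0], [0, 0, 0], 5], [[0, 0, 0], [0, 0, 0], 5], [[0, 0, 0], [0, 0, 0], 5], [[0, 0, 0], [0, 0, 0], 5], [[0, 0, 0], [0, 0, 0], 5], [[0, 0, 0], [0, 0, 0], 5], [[0, 0, 0], [0, 0, 0], 5], [[0, 0, 0], [0, 0, 0], 5]]}}

```text
time: 19.1
position: [0.5827, -0.1721, 0.135]
tool_rot: [[0.737, 0.676, -0.0], [0.676, -0.737, -0.0], [-0.0, 0.0, -1.0]]
wrist_force: [-0.3, 0.1, -0.8]
finger_gap: 0.0154
grip_force: 45.0
```

Run:
```python
from h import *
go((.5827,-.1721,.135),-47.5,1)
b=r.capture("scene");cv2.imwrite("pics/s4.png",b[:,:,::-1])
c=crop(b[:,:,::-1],160,215,55,65,9);
# predicted collar underside circle, orange bar top corners (predicted, TCP as axis)
a=np.radians(42.5);X=np.array([np.cos(a),np.sin(a)]);Y=np.array([-X[1],X[0]])
def dot(p,col):
    uv=(proj("scene",p)-(160,215)+.5)*9-.5; cv2.circle(c,tuple(int(q) for q in uv),2,col,-1)
o=np.array([.5827,-.1721])
for f in np.linspace(0,2*np.pi,24,endpoint=False): dot([*(o+.02*np.array([np.cos(f),np.sin(f)])),.1255],(0,255,0)); dot([*(o+.016*np.array([np.cos(f),np.sin(f)])),.086],(255,255,0))
for z in(.1305,.1685):
  for sy in(1,-1): dot([*(o+.018*X+sy*.008*Y),z],(255,0,255)); dot([*(o-.018*X+sy*.008*Y),z],(255,0,0))
cv2.imwrite("pics/c4.png",c)
```

```text
t 19.1 p [ 582.7 -172.1  135. ] yaw -47.5 tilt 0.0 F [-0.3  0.1 -0.8] T [-0.06  0.15 -0.04] gap 15.4 grip 45.0
shift total [-0.0001  0.      0.0001] per row [-0.0001  0.      0.0001] turn z 0.0001
```

View pics/c4.png

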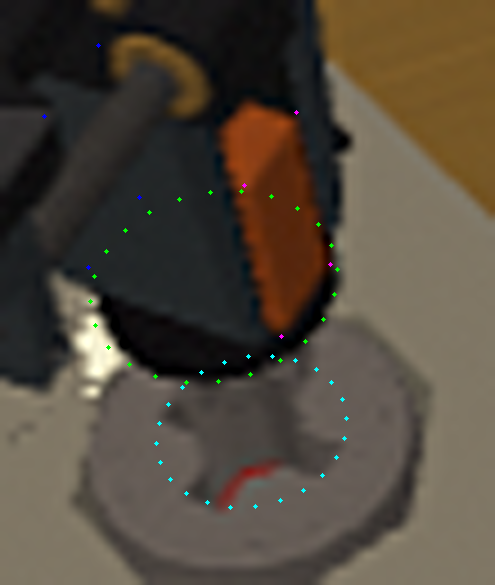

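The overlay predictions match: the magenta bar corners are within about 0.3 px of the real ones, and the cyan notch radius falls on the notches. Now descending.

{"fn": "apply_moves", "kwargs": {"motion": [[[0, 0, 0], [0, 0, 0.025], 5], [[0, 0, 0], [0, 0, 0.025], 5], [[0, 0, 0], [0, 0, 0.015], 5], [[0, 0, 0], [0, 0, 0.007], 5], [[0, 0, 0], [0, 0, 0.007], 5], [[0, 0, 0], [0, 0, 0.007], 5], [[0, 0, 0], [0, 0, 0], 5], [[0, 0, 0], [0, 0, 0], 5], [[0, 0, 0], [0, 0, 0], 5], [[0, 0, 0], [0, 0, 0], 5]]}}

```text
time: 20.4
position: [0.5827, -0.1721, 0.1093]
tool_rot: [[0.737, 0.676, 0.0], [0.676, -0.737, -0.0], [-0.0, 0.0, -1.0]]
wrist_force: [-0.1, 0.1, -2.3]
finger_gap: 0.016
grip_force: 45.0
```

Run:
```python
from h import *
go((.5827,-.1721,.0955),-47.5,1)
```

```text
t 20.4 p [ 582.7 -172.1  109.3] yaw -47.5 tilt 0.0 F [-0.1  0.1 -2.3] T [-0.12  0.19 -0.04] gap 16.0 grip 45.0
shift total [-0.0001  0.      0.0458] per row [-0.0001  0.      0.0458] turn z 0.0
```

{"fn": "apply_moves", "kwargs": {"motion": [[[0, 0, 0], [0, 0, 0.007], 5], [[0, 0, 0], [0, 0, 0.007], 5], [[0, 0, 0], [0, 0, 0.007], 5], [[0, 0, 0], [0, 0, 0.007], 5], [[0, 0, 0], [0, 0, 0.007], 5], [[0, 0, 0], [0, 0, 0.006], 5], [[0, 0, 0], [0, 0, 0.005], 5], [[0, 0, 0], [0, 0, 0], 5], [[0, 0, 0], [0, 0, 0], 5], [[0, 0, 0], [0, 0, 0], 5]]}}

```text
time: 21.65
position: [0.5827, -0.1721, 0.0957]
tool_rot: [[0.737, 0.676, 0.0], [0.676, -0.737, -0.0], [0.0, 0.0, -1.0]]
wrist_force: [-3.3, -0.1, 7.0]
finger_gap: 0.0158
grip_force: 45.0
```

Run:
```python
from h import *
go((.5827,-.1721,.0955),-47.5,1)
```

```text
t 21.65 p [ 582.7 -172.1   95.7] yaw -47.49 tilt 0.01 F [-3.3 -0.1  7. ] T [-0.07  0.69  0.01] gap 15.8 grip 45.0
shift total [-0.0001  0.      0.0007] per row [-0.0001  0.      0.0007] turn z 0.0001
```

{"fn": "apply_moves", "kwargs": {"motion": [[[0, 0, 0], [0, 0, 0.002], 5], [[0, 0, 0], [0, 0, 0.002], 5], [[0, 0, 0], [0, 0, 0], 5], [[0, 0, 0], [0, 0, 0], 5], [[0, 0, 0], [0, 0, 0], 5], [[0, 0, 0], [0, 0, 0], 5], [[0, 0, 0], [0, 0, 0], 5], [[0, 0, 0], [0, 0, 0], 5], [[0, 0, 0], [0, 0, 0], 5], [[0, 0, 0], [0, 0, 0], 5]]}}

```text
time: 22.9
position: [0.5828, -0.1721, 0.0949]
tool_rot: [[0.737, 0.676, 0.0], [0.676, -0.737, -0.0], [0.0, 0.0, -1.0]]
wrist_force: [-3.4, 0.1, 14.0]
finger_gap: 0.0158
grip_force: 45.0
```

Run:
```python
from h import *
go((.5827,-.1721,.0955),-47.5,1)
```

```text
t 22.9 p [ 582.8 -172.1   94.9] yaw -47.49 tilt 0.03 F [-3.4  0.1 14. ] T [0.16 1.13 0.02] gap 15.8 grip 45.0
shift total [-0.0002 -0.0001 -0.0019] per row [-0.0002 -0.0001 -0.0019] turn z 0.0001
```

{"fn": "apply_moves", "kwargs": {"motion": [[[0, 0, 0], [0, 0, 0.002], 5], [[0, 0, 0], [0, 0, 0], 5], [[0, 0, 0], [0, 0, 0], 5], [[0, 0, 0], [0, 0, 0], 5], [[0, 0, 0], [0, 0, 0], 5], [[0, 0, 0], [0, 0, 0], 5], [[0, 0, 0], [0, 0, 0], 5], [[0, 0, 0], [0, 0, 0], 5], [[0, 0, 0], [0, 0, 0], 5], [[0, 0, 0], [0, 0, 0], 5]]}}

```text
time: 24.15
position: [0.5828, -0.1721, 0.0949]
tool_rot: [[0.737, 0.676, 0.001], [0.676, -0.737, -0.0], [0.0, 0.001, -1.0]]
wrist_force: [-7.2, 2.1, 22.4]
finger_gap: 0.0158
grip_force: 45.0
```

Run:
```python
from h import *
go((.5827,-.1721,.0955),-47.5,1)
b=r.capture("scene");cv2.imwrite("pics/s5.png",b[:,:,::-1])
cv2.imwrite("pics/c5.png",crop(b[:,:,::-1],110,200,130,110,5))
```

```text
t 24.15 p [ 582.8 -172.1   94.9] yaw -47.49 tilt 0.05 F [-7.2  2.1 22.4] T [0.36 1.59 0.04] gap 15.8 grip 45.0
shift total [-0.0003 -0.0003 -0.002 ] per row [-0.0003 -0.0003 -0.002 ] turn z 0.0001
```

View pics/c5.png

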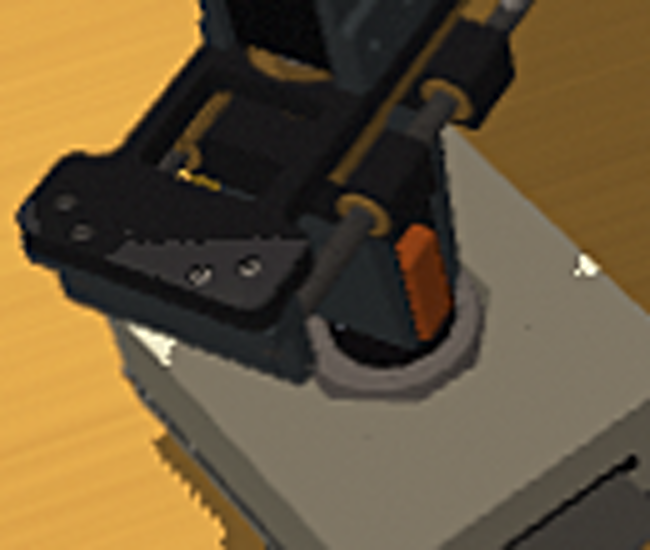

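The picture shows the collar lying flat on the drum, around (187,268). The force rose to 22 N with no further travel, so the key is home.

```bash
python3 -c "
from bench import r
print(r.hand_in())"
```

```text
the job is handed in; nothing more can be done
None
```

I handed the job in at about 24 s. The pin is down through both lugs and released, and the key is meshed, home on the drum, and still gripped at 45 N and pressed with about 22 N. The hand-in returned no verdict, and I did not re-measure the bell, stapler and bowl, though the arm never went near them.

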